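# Load the sample mill and hold its bayonet lid at the pulse mark

## Robot

A 6-joint arm with a two-finger parallel gripper is mounted at the origin on the work surface. World frame = base frame: x ahead of the robot, y to its left, z up, the work surface at z = 0. Lengths are in m, angles in rad, forces in N, time in s.
With the tool pointing down it reaches from about 0.4 to 0.825 m from the base axis. Payload 7 kg.
Tool frame: the origin (TCP) lies on the centre line of the jaws, within the pads' length; the fingertips stand tip_reach ahead of it and the grasp point (between the pads) is the TCP (tip_reach is the distance from the TCP to the fingertips, in m); z points along the fingers, y is the line along which they close (so a half turn about z gives the same grasp; the last joint's range is limited). The gripper opens to 88 mm and grips with 3 to 60 N. Pads are 19 mm wide; open, the fingers measure 130 mm over their backs; the gripper's body (78 mm by 193 mm) begins 47 mm behind the grasp point.
Start: joints at [0.288, 0.359, 0.012, 0, -1.224, -0.288], TCP at [0.675, -0, 0.246] pointing down, gripper open.
Joint ranges: [-3.07, 3.07], [-1.43, 2.12], [-1.02, 1.25], [-3.03, 1.67], [-3.05, -0], [-3.03, 3.03]. Speed limits (rad/s): [2.39, 2.39, 3.01, 3.14, 3.14, 3.14].

## Interface

Orientations are given as [roll, pitch, yaw] about the fixed x, y, z axes, in that order (R = Rz(yaw) Ry(pitch) Rx(roll)).
In Python, from station import get_state, grab_frame, calibration, job_done, find_in, mark_of, tip_reach gives the robot as it stands.
- The arm moves only by the shell command python3 -m handwheel 'ROWS' [OPENING] [FORCE]. ROWS is JSON, a list of rows, each an object with "delta_pos": the shift along the world's x, y, z in units of 30 mm (1.0 is 30 mm), a list of three; "dr": the turn, a rotation vector about the world's x, y, z in degrees, a list of three. In form: [{"delta_pos": [tx, ty, tz], "dr": [rx, ry, rz]}, ...]. A call has 1 to 10 rows; each row shifts and turns the commanded pose from where the row before left it; what a row does not reach is not made up. A row lasts 1/10 s, in which the tool goes at most 50 mm and 8.59 degrees, less where a joint would pass 70% of its speed; a pose out of reach is approached as far as the arm can. A call is refused whole if a number of a shift passes 1 or a number of a turn 8.59, either way. A call with a gripper value outside its range is refused whole. OPENING is the closure, from -1 (fully open) to 1 (shut), set as the call begins (- or left out, the last holds). The fingers move at their own pace and stop on an object; FORCE is the grip in N (left out, the last holds). Time passes only in rows, so rows that do not move let the fingers close. It gives the time, the measured TCP pose, the force, the opening and the grip force at its end, in the units of the state.
- get_state(): the state, without advancing time (a new reading comes with each control period).
- grab_frame(name): name is "scene" or "side" or "wrist"; returns the picture (420x560x3 uint8, red, green, blue); there is no depth.
- calibration(name): a dict with "fx", "fy", "cx", "cy" (pixels), "extrinsics" (4x4, takes a point from world to camera coordinates). Camera axes: x right, y down, z forward; pixel columns grow to the right and rows downward; lengths in m; the calibration is good to about 2 mm. A picture is of the moment at which its call begins: read the wrist's pose just before it. calibration takes no time and is no camera call; for the wrist camera it gives the pose at the moment of the call.
- job_done(): hands the job in; it is judged then, once.
Trained networks look in the newest picture that a camera, given by its name, has taken for a name from the list of things; names that differ only in an ending like _2 or _b are one class to them, and where a whole thing is asked for, a point or a joint stands for the part that bears it (a point fixed in the world has none). Each returns a list of dicts, best first, with "conf" (0 to 1); they miss things now and then, are a little off and sometimes report something else, mostly with a low value. They report only what shows in the picture. A call takes as long as a camera call. They do not tell look-alikes from the thing itself.
- find_in(camera, query): "location" ([column, row] in pixels, amid what is visible of it).
- mark_of(camera, query): "location" ([column, row] in pixels: a listed point, or the origin of a listed thing).
The state is a dict: "t": time; "q": joint angles; "qd": joint speeds; "joint_efforts": joint torques, N m; "eef_pos": TCP position; "ee_rot": TCP orientation; "force": force on the tool from outside, world axes, zero at the start; "moment": the same for the moment, N m; "width": finger opening in m; "gripper_force": force on a finger pad.
Only numpy, scipy, OpenCV 4.12 (cv2) and the standard library are available. Lean on these libraries where they do the work, as an engineer would, in place of code of your own. Each camera call takes 0.05 s, during which the arm holds its last target. There are 200 camera calls.

## Task

Lift the green sample plug out of its cavity in the mould and put it into the cup of the mill, then set the lid into the cup with its bar in line with the white marks and, once it is fully down, twist it clockwise (seen from above) until the bar points at the amber pulse marks, half-way to the lock. Never turn it on to the red marks, where it would click into the lock; a spring pushes it back, so finish with the lid still in the grip, held still at the amber marks. Leave the two pale plugs in the mould and everything else on the bench where it is.

Things in the scene. Friction and masses are not known exactly. Their poses are not given: they have to be found in the camera images.
- mill: Bench mill, fixed: white housing 190 (x) x 150 (y) x 95 mm high; on its top a round steel cup, outer diameter 98 mm, rim 160 mm and floor 98 mm above the bench, a 5 mm high cross blade on the floor. Origin: on the bench under the cup's axis; z up, -x is the front panel. Inward bayonet tabs at the rim, 6 mm thick, leave an opening of 60 mm diameter with two entry gaps, along +x and -x.
- entry (a point): Centre of the cup's mouth, at rim height (160 mm above the bench). Its x axis points along the two white marks on the rim (ends of one diameter) and the entry gaps, 24 mm wide, out to 76 mm diameter. The lid goes in only with its bar on this line, either way round, within about 5 degrees and 2 mm.
- pulse (a point): The same point; its x axis points along the two amber marks, 45 degrees clockwise (from above) of the white ones: where the lid's bar is to be held, either way round.
- lock (a point): The same point; its x axis points along the two red marks, 90 degrees clockwise of the white ones, where the lid clicks home. Two ball plungers begin to resist about 20 degrees before.
- interlock (a joint): Sprung ring hidden under the cup's tabs (rad, clockwise positive), 0 at rest. The lid's lugs meet it when the bar is about 22 degrees (0.38 rad) past the white marks; then it turns with the lid: about 0.40 at the amber marks, 1.19 at the red. It pushes back with about 0.05 N m at first, 0.09 N m at amber, so a lid let go springs back.
- lid: Loose blue lid, about 180 g, standing on its skirt. Origin: centre of the skirt's underside; z up; x along the bar. Skirt 56 mm diameter, 16 mm high, with lugs at +x and -x (18 mm wide, out to 35 mm radius, 2 to 8 mm above the origin); above it a disc, 82 mm diameter, from 16 to 24 mm. Fully down, the disc rests on the rim and the origin is 144 mm above the bench.
- lid_bar (a point): Point in the middle of the black bar on the lid, 42 mm above the lid's origin; axes as the lid's. The bar is 60 mm long (x), 14 mm thick (y), from 24 to 54 mm above the lid's origin, with a white line on top. With the lid fully down it turns clockwise from the white marks, lugs under the tabs with about 2 mm play; counter-clockwise a stop blocks it.
- mould: Fixed dark rubber casting mould, 190 (x) x 62 (y) x 22 mm high, with three round cavities of 32 mm diameter and 10 mm depth in a row along x, at -60, 0 and +60 mm. Origin: centre of the underside, on the bench.
- plug_green: The green sample plug, a hard cast cylinder 30 mm in diameter and 26 mm high, about 22 g, standing upright in one of the mould's cavities and 16 mm proud of the mould's top. Origin: centre of its underside (12 mm above the bench in the mould).
- plug_pale_a: A pale cream plug of the same size in another cavity; stays there. Origin: centre of its underside.
- plug_pale_b: The other pale cream plug; stays there. Origin: centre of its underside.
- tube_rack: Loose blue rack of capped microtubes, 75 x 200 x 58 mm, a bystander. Origin: centre of its underside.
- tip_box: Loose white box of yellow pipette tips, 85 x 125 x 70 mm, a bystander. Origin: centre of its underside.
- pipette: White hand pipette lying on the bench, 245 mm long, a bystander. Origin: under its thick end; x along it to the thin end.
- reagent: Bottle with an orange cap, 66 mm diameter, 130 mm high, a bystander. Origin: centre of its underside.
- forceps: Steel forceps lying on the bench, 136 mm long, a bystander. Origin: under its middle.
Mind the look-alikes: they are no part of the job. What is meant by the lid is not pink, and is the smaller of those in its own colour. There is more than one size of the plug_green; the job needs the smaller.

How it is judged:
On the way, in this order (a step that is already met when the one before it is completed fails the run):
1. the green plug lies in the mill's cup, let go (horizontal distance between plug_green and entry below 0.04 m and z of plug_green in the frame of mill between 0.09 and 0.145 m and contact force between the fingers and plug_green below 0.1 N), for 0.2 s.
2. the lid is in the cup, fully down (horizontal distance between lid and entry below 0.005 m and z of lid in the frame of mill between 0.14 and 0.1475 m), for 0.2 s.
At the end, for the whole second after the job is handed in: The lid is fully down in the cup (origin 16 mm below the rim, within about 4 mm, and within 5 mm of the cup's axis, upright within 4 degrees), its bar within 0.20 rad (11 degrees) of the amber marks, still (under 0.3 rad/s) and gripped between the fingers (over 2 N); the green plug lies in the cup (all of step 2 and angle between the x axis of lid and the x axis of pulse, either way round below 0.2 rad and angle between lid's own z axis and vertical below 0.07 rad and angular speed of lid below 0.3 rad/s and contact force between the fingers and lid above 2 N and horizontal distance between plug_green and entry below 0.04 m and z of plug_green in the frame of mill between 0.09 and 0.145 m); the arm keeps its last pose, push and grip.
It fails at once if the seated lid was turned on to the lock click (within 0.3 rad of the red marks) (horizontal distance between lid and entry below 0.005 m and z of lid in the frame of mill between 0.14 and 0.1475 m and angle between the x axis of lid and the x axis of lock, either way round below 0.3 rad).
It fails at once if a pale plug was moved in or out of the mould (distance of any of plug_pale_a, plug_pale_b from where it was at the start of the episode above 0.012 m).
It fails at once if something else on the bench was pushed about (over 25 mm) (distance of any of tube_rack, tip_box, pipette, reagent, forceps from where it was at the start of the episode above 0.025 m).
It also fails if it takes over 58 s, if anything falls off the work surface, if the arm or the gripper's body presses on something with over 40 N, if the wrist force passes 120 N, or if a joint passes its speed limit or range.

## Working session

There is one attempt and no reset: what is moved stays moved. The work goes in short steps, Python scripts to look and compute and a shell command to move; the robot and the scene stay as the last step left them, time stands still between calls to the robot, and variables do not carry over. Pictures are saved under pics/ and viewed, at most 11 in all, crops included, and the job is handed in when it is done.

```bash
mkdir -p pics
cat > h.py <<'E'
import numpy as np, cv2
from station import *
def ray(c,px):
    E=np.array(c["extrinsics"]);R,t=E[:3,:3],E[:3,3]
    d=R.T@np.array([(px[0]-c["cx"])/c["fx"],(px[1]-c["cy"])/c["fy"],1]);return -R.T@t,d
def atz(c,px,z):
    o,d=ray(c,px);return o+d*(z-o[2])/d[2]
def proj(c,P):
    E=np.array(c["extrinsics"]);p=E[:3,:3]@np.array(P)+E[:3,3];return c["cx"]+c["fx"]*p[0]/p[2],c["cy"]+c["fy"]*p[1]/p[2]
def snap(n,f=None):
    c=calibration(n);im=grab_frame(n)
    if f: cv2.imwrite("pics/"+f,im[:,:,::-1])
    return c,im
E
python3 - <<'E'
from h import *
a=[]
print(get_state(),tip_reach)
for n,zs in (("scene",{}),("side",{})):
    c,im=snap(n,f"{n}0.png"); 
    print(n,ray(c,(280,210)))
    for q,z in (("mill",0),("entry",.16),("lid",0),("lid_bar",.042),("plug_green",.012),("mould",0),("plug_pale_a",.012)):
        for r in mark_of(n,q): print(q,np.round(r["location"]),round(r["conf"],2),np.round(atz(c,r["location"],z)[:2],3))
E
```

```text
{'t': 0.0, 'q': array([ 2.88114260e-01,  3.59353259e-01,  1.10400559e-02, -3.43014148e-04,
       -1.22410794e+00, -2.88100358e-01]), 'qd': array([ 1.20724045e-03, -1.50144607e-03, -1.21636602e-03, -7.26550872e-06,
        6.16034086e-04, -8.47294133e-04]), 'joint_efforts': array([-8.00930356e-04, -5.82726967e+01,  2.93058443e+01,  6.99745238e+00,
        6.93249181e-03, -2.06530804e-04]), 'eef_pos': array([ 6.74528084e-01, -2.14514752e-05,  2.44637518e-01]), 'ee_rot': array([ 3.13994317e+00, -1.52539660e-04, -1.57089911e+00]), 'force': array([0.83443157, 0.58134274, 0.61978464]), 'moment': array([0.01568557, 0.01100442, 0.0158733 ]), 'gripper_force': 0.0, 'width': 0.08773944858084654} 0.019
scene (array([ 1.05232877, -0.91936688,  0.94340151]), array([-0.36511782,  0.68132378, -0.63445266]))
mill [288. 197.] 0.85 [0.499 0.169]
entry [292. 160.] 0.92 [0.514 0.157]
lid [255. 274.] 0.95 [ 0.585 -0.186]
lid [262. 238.] 0.92 [ 0.526 -0.052]
lid [212. 224.] 0.82 [ 0.359 -0.072]
lid_bar [212. 211.] 0.92 [ 0.355 -0.061]
lid_bar [255. 259.] 0.68 [ 0.576 -0.171]
lid_bar [262. 224.] 0.64 [ 0.5
[... 184 characters left out ...]
lug_pale_a [190. 286.] 0.41 [ 0.464 -0.317]
plug_pale_a [364. 222.] 0.34 [0.772 0.161]
side (array([0.55801087, 0.67751108, 0.98001965]), array([ 0.02472065, -0.64334152, -0.76531667]))
mill [304. 302.] 0.66 [0.511 0.169]
mill [308. 271.] 0.65 [0.5   0.073]
entry [307. 268.] 0.74 [0.512 0.166]
lid [306. 237.] 0.91 [ 0.507 -0.045]
lid [284. 203.] 0.79 [ 0.579 -0.176]
lid [347. 232.] 0.65 [ 0.383 -0.069]
lid_bar [353. 217.] 0.9 [ 0.367 -0.096]
lid_bar [305. 229.] 0.81 [ 0.512 -0.043]
lid_bar [285. 195.] 0.64 [ 0.577 -0.175]
plug_green [283. 171.] 0.48 [ 0.588 -0.313]
mould [299. 174.] 0.62 [ 0.532 -0.314]
plug_pale_a [320. 170.] 0.65 [ 0.459 -0.326]
plug_pale_a [299. 172.] 0.55 [ 0.532 -0.31 ]
```

View pics/scene0.png

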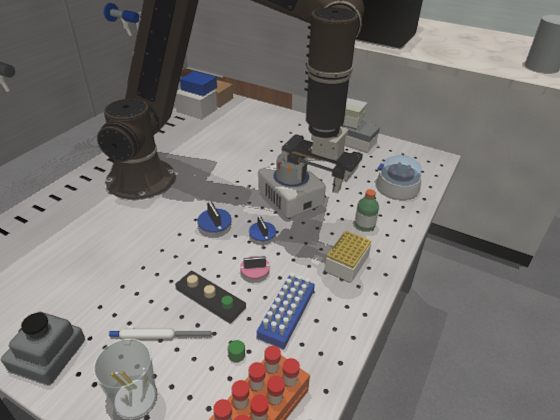

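View pics/side0.png

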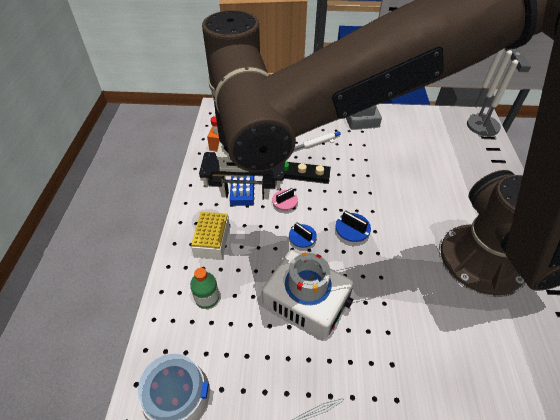

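The scene picture shows the green plug in the mould at (228,302) with the pale ones at (192,281) and (209,291). The small blue lid is at (262,232), the big blue one at (213,220), the pink one at (255,268) and the mill cup at (291,175). The loose green plug at (236,350) is the larger look-alike.

```bash
python3 -m handwheel '[{"delta_pos":[-0.27,-0.87,0],"dr":[0,0,8.5]},{"delta_pos":[-0.27,-0.87,0],"dr":[0,0,8.5]},{"delta_pos":[-0.27,-0.87,0],"dr":[0,0,8.5]},{"delta_pos":[-0.27,-0.87,0],"dr":[0,0,8.5]},{"delta_pos":[-0.27,-0.87,0],"dr":[0,0,8.5]},{"delta_pos":[-0.27,-0.87,0],"dr":[0,0,8.5]},{"delta_pos":[-0.27,-0.87,0],"dr":[0,0,8.5]},{"delta_pos":[-0.27,-0.87,0],"dr":[0,0,8.5]},{"delta_pos":[-0.27,-0.87,0],"dr":[0,0,8.5]},{"delta_pos":[-0.27,-0.87,0],"dr":[0,0,8.5]}]' -0.3 30
cat > m.py <<'E'
from h import *
import sys
def look(cams,qs):
    for n,f in cams:
        c,im=snap(n,f); print(n,np.round(ray(c,(280,210))[0],3))
        for q,z in qs:
            for r in mark_of(n,q)[:4]: print(q,np.round(r["location"],1),round(r["conf"],2),np.round(atz(c,r["location"],z),4))
E
python3 - <<'E'
from m import *
look([("wrist","w1.png")],[("plug_green",.012),("plug_pale_a",.012),("mould",0)])
s=get_state();print(s['t'],s['eef_pos'],s['ee_rot'],s['q'],s['width'])
look([("scene","s1.png")],[("lid",0),("lid_bar",.042),("entry",.16),("plug_green",.012)])
look([("side","d1.png")],[("lid",0),("lid_bar",.042),("entry",.16),("plug_green",.012)])
E
```

```text
t: 1.8
eef_pos: [0.5936, -0.262, 0.2457]
ee_rot: [3.142, -0.0, -0.081]
force: [-0.3, -0.4, -0.2]
width: 0.0571
gripper_force: 0.0
wrist [ 0.662 -0.268  0.383]
plug_green [407.5  99.6] 0.9 [ 0.681  -0.4182  0.012 ]
plug_green [325.4 185.6] 0.7 [ 0.5889 -0.3204  0.012 ]
plug_pale_a [319.5 233.6] 0.61 [ 0.5274 -0.3103  0.012 ]
mould [324.9 228.1] 0.86 [ 0.5301 -0.3191  0.    ]
2.0 [ 0.59376475 -0.26152877  0.24551932] [-3.14151651e+00 -2.88061766e-05 -9.07066964e-02] [-1.14832794e-01  3.16018278e-01 -5.02573076e-02 -8.22702885e-05
 -1.20449378e+00  1.59495189e+00] 0.05702689625385002
scene [ 1.052 -0.919  0.943]
lid [254.7 272.7] 0.72 [ 0.5827 -0.1824 -0.    ]
lid [214.9 224.3] 0.66 [ 0.3685 -0.0712  0.    ]
lid [258.  235.5] 0.64 [ 0.5113 -0.0472  0.    ]
lid_bar [253.3 258.7] 0.97 [ 0.5731 -0.1729  0.042 ]
lid_bar [259.9 225.2] 0.75 [ 0.5167 -0.0444  0.042 ]
lid_bar [214.9 210.9] 0.39 [ 0.3623 -0.0576  0.042 ]
entry [122.1 333.5] 0.75 [ 0.5183 -0.5828  0.16  ]
entry [294.1 159.9] 0.67 [0.5193 0.16   0.16  ]
entry [291.5 158.3] 0.28 [0.508  0.1639 0.16  ]
plug_green [236.6 355. ] 0.71 [ 0.687  -0.4313  0.012 ]
plug_green [230.4 303.9] 0.7 [ 0.5914 -0.3149  0.012 ]
side [0.558 0.678 0.98 ]
lid [301.8 242. ] 0.93 [ 0.5186 -0.0255  0.    ]
lid [282.2 205. ] 0.92 [ 0.5836 -0.1677 -0.    ]
lid [348.5 231.6] 0.84 [ 0.3771 -0.0724  0.    ]
lid_bar [353.6 217.5] 0.69 [ 0.3663 -0.0943  0.042 ]
lid_bar [284.6 193.4] 0.67 [ 0.5772 -0.1803  0.042 ]
lid_bar [302.5 230.4] 0.62 [ 0.5188 -0.037   0.042 ]
entry [305.6 266.8] 0.91 [0.515 0.161 0.16 ]
entry [310.5 270.6] 0.36 [0.5034 0.1708 0.16  ]
plug_green [261.1 150.3] 0.52 [ 0.6711 -0.4128  0.012 ]
plug_green [282.6 169.4] 0.43 [ 0.5894 -0.3191  0.012 ]
```

View pics/w1.png

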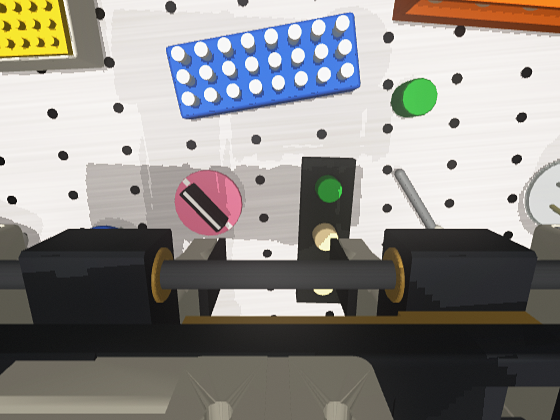

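Wrist view: the mould runs down the picture from (328,158) with the green plug at (329,188) and the pale ones below it. The pink lid is at (208,202), the rack at (263,65) and the loose large green plug at (414,97).

```bash
cat >> m.py <<'E'
def green(n,f=None,z=.038,near=(.59,-.318)):
    c,im=snap(n,f); h=cv2.cvtColor(im,cv2.COLOR_RGB2HSV)
    m=cv2.inRange(h,(45,90,60),(75,255,255)); k,l,st,ce=cv2.connectedComponentsWithStats(m)
    b=[i for i in range(1,k) if st[i,4]>30]
    for i in b:
        p=atz(c,ce[i],z)
        if np.hypot(*(p[:2]-near))<.06:
            v=im[l==i][:,1]; t=cv2.threshold(v.reshape(-1,1),0,255,cv2.THRESH_OTSU)[0]
            mm=np.argwhere((l==i)&(im[:,:,1]>t))
            x,y=mm.mean(0)[::-1]
            print(n,"blob",ce[i].round(1),st[i],"z.025",atz(c,ce[i],.025+z-.038).round(4),"top",round(x,1),round(y,1),atz(c,(x,y),z).round(4))
E
python3 - <<'E'
from m import *
for n in("wrist","scene","side"): green(n)
c=calibration("wrist")
for p in((302,157),(354,160),(297,300)): print(atz(c,p,.022).round(4))
# lid blue blobs & bar in scene/side
for n in("scene","side"):
    im=cv2.imread(f"pics/{n[0] if n=='scene' else 'd'}1.png");c=calibration(n);u,v=proj(c,(.515,-.045,.04));u,v=int(u),int(v)
    cv2.imwrite(f"pics/{n}_lid.png",cv2.resize(im[v-40:v+40,u-40:u+40],(400,400),interpolation=cv2.INTER_CUBIC)); 
    u2,v2=map(int,proj(c,(.512,.162,.16)));cr=cv2.resize(im[v2-40:v2+40,u2-40:u2+40],(400,400),interpolation=cv2.INTER_CUBIC)
    cv2.imwrite(f"pics/{n}_both.png",np.hstack([cv2.imread(f"pics/{n}_lid.png"),cr]));print(n,u,v,u2,v2)
a=cv2.imread("pics/scene_both.png");b=cv2.imread("pics/side_both.png")
cv2.imwrite("pics/both.png",cv2.resize(np.vstack([a,b]),(600,600)))
E
```

```text
wrist blob [329.5 188.8] [316 175  28  28 579] z.025 [ 0.5874 -0.3218  0.025 ] top 330.9 190.2 [ 0.5884 -0.3213  0.038 ]
scene blob [226.4 299.8] [221 296  11   8  63] z.025 [ 0.5817 -0.3174  0.025 ] top 224.0 302.5 [ 0.588  -0.3362  0.038 ]
side blob [284.5 165. ] [281 162   8   8  46] z.025 [ 0.5836 -0.3277  0.025 ] top 286.0 162.0 [ 0.5786 -0.329   0.038 ]
[ 0.6271 -0.2923  0.022 ]
[ 0.6183 -0.3525  0.022 ]
[ 0.4414 -0.2732  0.022 ]
scene 259 225 292 158
side 303 228 306 267
```

View pics/both.png

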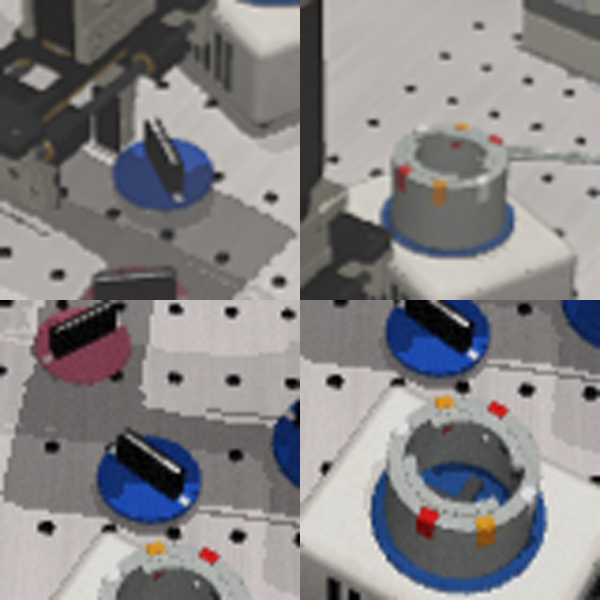

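The crops show the small blue lid with its bar line. On the cup, the side view has amber marks at (445,403)/(486,530), red at (498,409)/(428,522), and white ones around (400,450)/(530,480).

```bash
python3 -m handwheel '[{"delta_pos":[-0.04,-0.39,-0.84],"dr":[0,0,0]},{"delta_pos":[-0.04,-0.39,-0.84],"dr":[0,0,0]},{"delta_pos":[-0.04,-0.39,-0.84],"dr":[0,0,0]},{"delta_pos":[-0.04,-0.39,-0.84],"dr":[0,0,0]},{"delta_pos":[-0.04,-0.39,-0.84],"dr":[0,0,0]},{"delta_pos":[0,0,0],"dr":[0,0,0]},{"delta_pos":[0,0,0],"dr":[0,0,0]}]'
python3 - <<'E'
from m import *
green("wrist","w2.png");s=get_state();print(s['t'],s['eef_pos'],s['ee_rot'],s['width'])
c=calibration("wrist");print(c)
E
```

```text
t: 3.35
eef_pos: [0.5879, -0.3198, 0.1195]
ee_rot: [3.141, 0.001, -0.088]
force: [0.0, 0.2, 1.5]
width: 0.0571
gripper_force: 0.0
wrist blob [279.8 218. ] [ 261  197   39   43 1323] z.025 [ 0.5875 -0.3214  0.025 ] top 280.0 224.8 [ 0.586  -0.3214  0.038 ]
3.4 [ 0.58857783 -0.31964842  0.12055973] [ 3.14104738e+00 -9.63517831e-04 -8.71399946e-02] 0.05691598690872294
{'fx': 307.4085141491495, 'fy': 307.4085141491495, 'cx': 277.5275672524527, 'cy': 208.03690535069555, 'extrinsics': array([[-8.70280732e-02, -9.96205799e-01,  3.46477576e-04,
        -2.67186367e-01],
       [-9.64138704e-01,  8.43142299e-02,  2.51649895e-01,
         5.95666894e-01],
       [-2.50724298e-01,  2.15665530e-02, -9.67818273e-01,
         4.21676605e-01],
       [ 0.00000000e+00,  0.00000000e+00,  0.00000000e+00,
         1.00000000e+00]])}
```

View pics/w2.png

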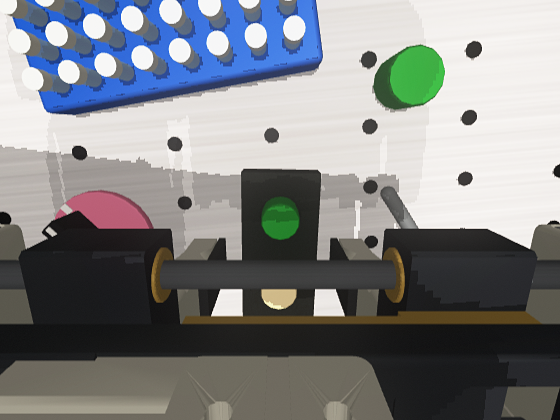

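The plug's top is centred at (280,222) between the fingers and the tool is aligned with the mould, so I descend and grip.

```bash
python3 -m handwheel '[{"delta_pos":[-0.02,-0.02,-0.7],"dr":[0,0,0]},{"delta_pos":[-0.02,-0.03,-0.7],"dr":[0,0,0]},{"delta_pos":[0,0,-0.6],"dr":[0,0,0]},{"delta_pos":[0,0,-0.55],"dr":[0,0,0]},{"delta_pos":[0,0,0],"dr":[0,0,0]}]' && python3 -m handwheel '[{"delta_pos":[0,0,0],"dr":[0,0,0]},{"delta_pos":[0,0,0],"dr":[0,0,0]},{"delta_pos":[0,0,0],"dr":[0,0,0]},{"delta_pos":[0,0,0],"dr":[0,0,0]},{"delta_pos":[0,0,0],"dr":[0,0,0]}]' 1 15
```

```text
t: 3.9
eef_pos: [0.5867, -0.3203, 0.0426]
ee_rot: [-3.141, 0.001, -0.087]
force: [-0.9, 0.6, -0.3]
width: 0.0568
gripper_force: 0.0
t: 4.4
eef_pos: [0.5872, -0.3211, 0.0439]
ee_rot: [3.141, -0.001, -0.087]
force: [-0.7, 1.0, 4.1]
width: 0.0283
gripper_force: 15.0
```

```bash
python3 -m handwheel '[{"delta_pos":[0,0,0.5],"dr":[0,0,0]},{"delta_pos":[0,0,1],"dr":[0,0,0]},{"delta_pos":[0,0,1],"dr":[0,0,0]},{"delta_pos":[0,0,1],"dr":[0,0,0]},{"delta_pos":[-0.15,0.95,0.8],"dr":[0,0,0]},{"delta_pos":[-0.15,0.95,0.8],"dr":[0,0,0]},{"delta_pos":[-0.15,0.95,0.8],"dr":[0,0,0]},{"delta_pos":[-0.15,0.95,0.8],"dr":[0,0,0]},{"delta_pos":[-0.15,0.95,0.8],"dr":[0,0,0]},{"delta_pos":[-0.15,0.95,0.8],"dr":[0,0,0]}]' && python3 -m handwheel '[{"delta_pos":[-0.15,0.95,0],"dr":[0,0,0]},{"delta_pos":[-0.15,0.95,0],"dr":[0,0,0]},{"delta_pos":[-0.15,0.95,0],"dr":[0,0,0]},{"delta_pos":[-0.15,0.95,0],"dr":[0,0,0]},{"delta_pos":[-0.15,0.95,0],"dr":[0,0,0]},{"delta_pos":[-0.15,0.95,0],"dr":[0,0,0]},{"delta_pos":[-0.15,0.95,0],"dr":[0,0,0]},{"delta_pos":[-0.15,0.95,0],"dr":[0,0,0]},{"delta_pos":[-0.15,0.95,0],"dr":[0,0,0]},{"delta_pos":[-0.15,0.95,0],"dr":[0,0,0]}]' && python3 -m handwheel '[{"delta_pos":[0,0,0],"dr":[0,0,0]},{"delta_pos":[0,0,0],"dr":[0,0,0]}]'
python3 - <<'E'
from m import *
s=get_state();print(s['t'],s['eef_pos'],s['ee_rot'],s['width'])
look([("wrist","w3.png")],[("entry",.16),("mill",0)])
E
```

```text
t: 5.4
eef_pos: [0.5591, -0.149, 0.2943]
ee_rot: [-3.142, -0.001, -0.087]
force: [1.6, -0.4, 0.1]
width: 0.028
gripper_force: 15.0
t: 6.4
eef_pos: [0.5142, 0.1359, 0.2933]
ee_rot: [-3.141, -0.001, -0.087]
force: [0.1, 0.2, -0.0]
width: 0.028
gripper_force: 15.0
t: 6.6
eef_pos: [0.5145, 0.1353, 0.2929]
ee_rot: [-3.141, -0.001, -0.086]
force: [0.7, -0.6, -0.1]
width: 0.0283
gripper_force: 15.0
6.6 [0.51448181 0.13533267 0.29288325] [-3.14127916e+00 -5.11369210e-04 -8.58142580e-02] 0.028287103528751044
wrist [0.583 0.129 0.431]
entry [244.2 212.5] 0.97 [0.5109 0.1663 0.16  ]
mill [258. 186.] 0.63 [0.5056 0.1641 0.    ]
```

View pics/w3.png

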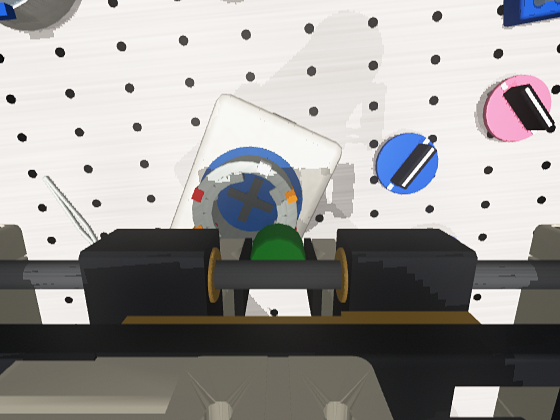

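Wrist view: the cup's mouth is centred about (245,212). Red mark (197,195), amber marks (291,197) and (198,229), white mark (264,166). The small blue lid is at (407,163), its bar running from (392,187) to (431,138).

```bash
cat >> m.py <<'E'
def blobs(im,c,lo,hi,z,amin,box=None):
    h=cv2.cvtColor(im,cv2.COLOR_RGB2HSV);m=cv2.inRange(h,lo,hi)
    if box: mk=np.zeros_like(m);x0,y0,x1,y1=box;mk[y0:y1,x0:x1]=255;m&=mk
    k,l,st,ce=cv2.connectedComponentsWithStats(m)
    return [(ce[i].round(1),st[i,4],atz(c,ce[i],z).round(4),l==i) for i in range(1,k) if st[i,4]>=amin]
E
python3 - <<'E'
from m import *
im=cv2.imread("pics/w3.png")[:,:,::-1].copy();c=calibration("wrist")
B=(170,140,330,260)
for nm,lo,hi in(("red",(0,120,90),(6,255,255)),("red2",(172,120,90),(180,255,255)),("amber",(10,130,120),(25,255,255)),("white",(0,0,225),(180,14,255))):
    for b in blobs(im,c,lo,hi,.16,8,B): print(nm,b[:3])
# lid
for b in blobs(im,c,(105,150,80),(125,255,255),.024,300,(350,110,460,210)):
    m=b[3].astype(np.uint8);cn=max(cv2.findContours(m,0,2)[0],key=cv2.contourArea);hull=cv2.convexHull(cn)
    e=cv2.fitEllipse(hull);print("lid",b[:3],e,atz(c,e[0],.022))
for b in blobs(im,c,(0,0,200),(180,60,255),.054,15,(385,125,440,200)):
    ys,xs=np.nonzero(b[3]);v=cv2.fitLine(np.c_[xs,ys].astype(np.float32),2,0,.01,.01).ravel();print(b[:3],v)
h=cv2.cvtColor(im,cv2.COLOR_RGB2HSV);cv2.imwrite("pics/c3.png",cv2.resize(np.hstack([im[140:260,170:310,::-1],im[105:225,350:490,::-1]]),(784,336),interpolation=cv2.INTER_CUBIC))
E
```

```text
red (array([197.3, 194.7]), np.int32(117), array([0.5315, 0.2052, 0.16  ]))
amber (array([290.8, 195.8]), np.int32(123), array([0.5232, 0.1217, 0.16  ]))
amber (array([198.1, 227.2]), np.int32(24), array([0.5011, 0.2092, 0.16  ]))
amber (array([211.6, 255.4]), np.int32(16), array([0.4721, 0.2008, 0.16  ]))
white (array([180. , 168.5]), np.int32(1372), array([0.5561, 0.2168, 0.16  ]))
white (array([252.2, 163. ]), np.int32(3127), array([0.5554, 0.153 , 0.16  ]))
white (array([239. , 169.9]), np.int32(660), array([0.5503, 0.1652, 0.16  ]))
white (array([327.8, 192.6]), np.int32(69), array([0.5232, 0.0884, 0.16  ]))
white (array([320.2, 228.7]), np.int32(363), array([0.4897, 0.097 , 0.16  ]))
lid (array([403.6, 162.4]), np.int32(1870), array([ 0.5247, -0.0328,  0.024 ])) ((406.8482666015625, 163.2472686767578), (57.57438278198242, 63.7259521484375), 48.02083206176758) [ 0.52296298 -0.03792688  0.022     ]
(array([417.1, 161.8]), np.int32(1351), array([ 0.5283, -0.0373,  0.054 ])) [5.9914403e-02 9.9820352e-01 4.1709845e+02 1.6183272e+02]
(array([417.8, 166.6]), np.int32(147), array([ 0.5224, -0.0383,  0.054 ])) [  0.62965804  -0.7768724  417.8163     166.61905   ]
```

View pics/c3.png

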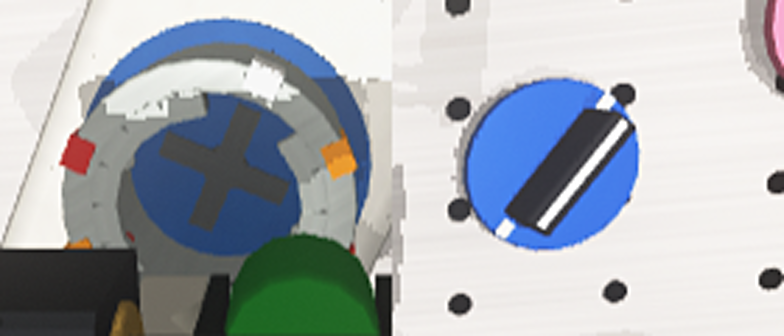

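```bash
python3 -m handwheel '[{"delta_pos":[-0.03,0.25,-0.9],"dr":[0,0,0]},{"delta_pos":[-0.03,0.25,-0.9],"dr":[0,0,0]},{"delta_pos":[-0.03,0.25,-0.9],"dr":[0,0,0]},{"delta_pos":[-0.03,0.27,-0.6],"dr":[0,0,0]},{"delta_pos":[0,0,-0.27],"dr":[0,0,0]},{"delta_pos":[0,0,0],"dr":[0,0,0]},{"delta_pos":[0,0,0],"dr":[0,0,0]}]' && python3 -m handwheel '[{"delta_pos":[0,0,0],"dr":[0,0,0]},{"delta_pos":[0,0,0],"dr":[0,0,0]},{"delta_pos":[0,0,0],"dr":[0,0,0]},{"delta_pos":[0,0,0],"dr":[0,0,0]}]' -0.3 && python3 -m handwheel '[{"delta_pos":[0,0,0.5],"dr":[0,0,0]},{"delta_pos":[-0.3,-0.6,1],"dr":[0,0,0]},{"delta_pos":[-0.3,-0.6,1],"dr":[0,0,0]},{"delta_pos":[-0.3,-0.6,1],"dr":[0,0,0]},{"delta_pos":[0,0,0],"dr":[0,0,0]},{"delta_pos":[0,0,0],"dr":[0,0,0]}]'
python3 - <<'E'
from m import *
s=get_state();print(s['t'],s['eef_pos'],s['ee_rot'],s['width'])
look([("wrist","w4.png")],[("entry",.16),("plug_green",.103),("lid",0),("lid_bar",.042)])
im=cv2.imread("pics/w3.png")
E
```

```text
t: 7.45
eef_pos: [0.5118, 0.1652, 0.1859]
ee_rot: [-3.141, -0.001, -0.088]
force: [-0.2, -0.2, 0.0]
width: 0.0278
gripper_force: 15.0
t: 7.85
eef_pos: [0.5113, 0.1656, 0.1854]
ee_rot: [-3.141, -0.001, -0.087]
force: [-0.3, -0.1, 0.7]
width: 0.0543
gripper_force: 0.0
t: 8.45
eef_pos: [0.4842, 0.1115, 0.2908]
ee_rot: [-3.14, -0.002, -0.088]
force: [-0.1, -0.7, -0.7]
width: 0.0569
gripper_force: 0.0
8.45 [0.48424963 0.11151975 0.29084605] [-3.13984791e+00 -1.73703352e-03 -8.78426405e-02] 0.056947351769262196
wrist [0.552 0.105 0.429]
entry [216.  179.7] 0.82 [0.5134 0.1637 0.16  ]
plug_green [224.  171.7] 0.77 [0.5129 0.1665 0.103 ]
plug_green [ 56.8 200.4] 0.31 [0.4978 0.352  0.103 ]
lid [413.1 240.2] 0.78 [ 0.3752 -0.0796  0.    ]
lid [486.8  86.4] 0.67 [ 0.5812 -0.1705  0.    ]
lid_bar [392.7 142.5] 0.87 [ 0.5231 -0.0336  0.042 ]
lid_bar [513.8  80.8] 0.59 [ 0.5818 -0.1745  0.042 ]
```

View pics/w4.png

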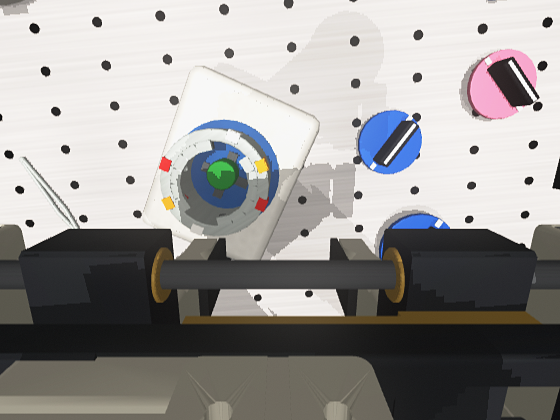

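The plug stands in the cup (221,174). All marks are visible: red (166,163)/(262,204), amber (262,165)/(168,203), white (233,134).

Run:
```python
from m import *
im=cv2.imread("pics/w4.png")[:,:,::-1].copy();c=calibration("wrist")
B=(150,125,280,245);P={}
for nm,lo,hi in(("red",(0,120,90),(7,255,255)),("amber",(15,130,120),(30,255,255))):
    b=blobs(im,c,lo,hi,.16,20,B); P[nm]=[x[2][:2] for x in b]; print(nm,[x[:3] for x in b])
for k,p in P.items():
    if len(p)==2: d=p[1]-p[0];print(k,"mid",(p[0]+p[1])/2,"len",np.hypot(*d),"ang",np.degrees(np.arctan2(d[1],d[0]))%180)
# white top of bar, lid ticks
for b in blobs(im,c,(0,0,200),(180,60,255),.054,10,(358,108,422,176)):
    ys,xs=np.nonzero(b[3]);v=cv2.fitLine(np.c_[xs,ys].astype(np.float32),2,0,.01,.01).ravel()
    a,e=(atz(c,v[2:]+s*15*v[:2],.054) for s in(-1,1));d=e-a
    print(b[:3],"ang",np.degrees(np.arctan2(d[1],d[0]))%180)
for b in blobs(im,c,(105,150,60),(125,255,255),.024,300,(350,105,425,180)):
    cn=max(cv2.findContours(b[3].astype(np.uint8),0,2)[0],key=cv2.contourArea);e=cv2.fitEllipse(cv2.convexHull(cn));print("lid",e,atz(c,e[0],.022))
a,e=atz(c,(192,67),.095),atz(c,(318,120),.095);d=e-a;print("housing edge",np.degrees(np.arctan2(d[1],d[0])),np.hypot(*d[:2]))
im=cv2.imread("pics/w3.png");
```

```text
red [(array([164.7, 164.1]), np.int32(123), array([0.5303, 0.2054, 0.16  ])), (array([261.2, 204. ]), np.int32(116), array([0.4878, 0.1259, 0.16  ]))]
amber [(array([261.4, 165.3]), np.int32(135), array([0.522 , 0.1224, 0.16  ])), (array([167.9, 202.8]), np.int32(113), array([0.4961, 0.2087, 0.16  ]))]
red mid [0.50905 0.16565] len 0.09014710200555533 ang 61.871432384327164
amber mid [0.50905 0.16555] len 0.09010271915985667 ang 106.70533499399123
(array([388. , 113.1]), np.int32(466), array([ 0.5572, -0.0233,  0.054 ])) ang 83.52407933998981
(array([399.7, 143.1]), np.int32(154), array([ 0.5218, -0.0373,  0.054 ])) ang 140.40751506815423
(array([359. , 127.5]), np.int32(10), array([0.5439, 0.0105, 0.054 ])) ang 150.80863138696327
(array([394.2, 169. ]), np.int32(527), array([ 0.4914, -0.0311,  0.054 ])) ang 89.89995238087481
lid ((389.6705017089844, 141.6766815185547), (59.90204620361328, 65.30186462402344), 44.87226867675781) [ 0.52205783 -0.03675728  0.022     ]
housing edge -116.73302114488132 0.1367687924821315
```

```bash
python3 -m handwheel '[{"delta_pos":[0.21,-0.825,0],"dr":[0,0,-5.8]},{"delta_pos":[0.21,-0.825,0],"dr":[0,0,-5.8]},{"delta_pos":[0.21,-0.825,-0.6],"dr":[0,0,-5.8]},{"delta_pos":[0.21,-0.825,-1],"dr":[0,0,-5.8]},{"delta_pos":[0.21,-0.825,-1],"dr":[0,0,-5.8]},{"delta_pos":[0.21,-0.825,-1],"dr":[0,0,-5.6]},{"delta_pos":[0,0,0],"dr":[0,0,0]},{"delta_pos":[0,0,0],"dr":[0,0,0]}]'
python3 - <<'E'
from m import *
s=get_state();print(s['t'],s['eef_pos'],s['ee_rot'],s['width'])
look([("wrist","w5.png")],[("lid",0),("lid_bar",.042)])
c=calibration("wrist")
im=cv2.imread("pics/w5.png")[:,:,::-1].copy()
u,v=map(int,proj(c,(.522,-.037,.03)));print(u,v)
bx=(u-60,v-60,u+60,v+60)
for b in blobs(im,c,(0,0,200),(180,60,255),.054,30,bx):
    ys,xs=np.nonzero(b[3]);l=cv2.fitLine(np.c_[xs,ys].astype(np.float32),2,0,.01,.01).ravel()
    a,e=(atz(c,l[2:]+k*15*l[:2],.054) for k in(-1,1));d=e-a
    print(b[:3],"ang",np.degrees(np.arctan2(d[1],d[0]))%180)
for b in blobs(im,c,(105,150,60),(125,255,255),.024,300,bx):
    cn=max(cv2.findContours(b[3].astype(np.uint8),0,2)[0],key=cv2.contourArea);e=cv2.fitEllipse(cv2.convexHull(cn));print("lid",e,atz(c,e[0],.022))
E
```

```text
t: 9.5
eef_pos: [0.5217, -0.0374, 0.1808]
ee_rot: [3.139, 0.001, -0.691]
force: [-0.3, -0.2, 0.3]
width: 0.0568
gripper_force: 0.0
9.5 [ 0.52172997 -0.03738192  0.18082978] [ 3.13900655e+00  1.39617563e-03 -6.91113090e-01] 0.0567878102108374
wrist [ 0.575 -0.08   0.318]
lid [350.5  57.9] 0.68 [ 0.5796 -0.1751  0.    ]
lid_bar [363.3  42.5] 0.86 [ 0.5817 -0.1774  0.042 ]
lid_bar [277.4 198.5] 0.78 [ 0.5259 -0.0404  0.042 ]
279 200
(array([275.4, 150.3]), np.int32(2358), array([ 0.5628, -0.0659,  0.054 ])) ang 51.561738332745506
(array([277.5, 161.7]), np.int32(48), array([ 0.5542, -0.0611,  0.054 ])) ang 131.1383689481702
(array([277.5, 205.5]), np.int32(240), array([ 0.5242, -0.0364,  0.054 ])) ang 140.5050934810326
(array([227.3, 236.1]), np.int32(108), array([0.5311, 0.0176, 0.054 ])) ang 115.45476580034394
(array([324., 253.]), np.int32(140), array([ 0.4614, -0.0408,  0.054 ])) ang 110.3744653176179
lid ((277.6799621582031, 197.25930786132812), (79.24656677246094, 81.26102447509766), 92.62102508544922) [ 0.52438366 -0.03673465  0.022     ]
```

View pics/w5.png

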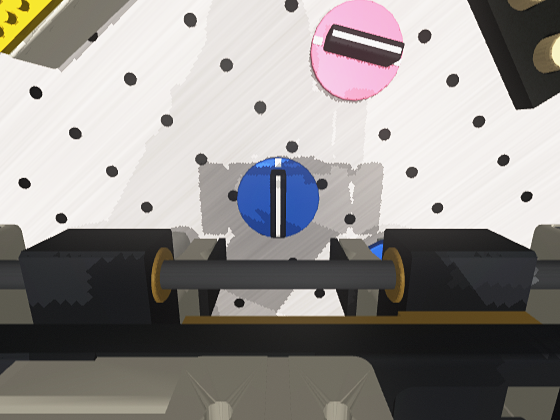

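The lid is centred at (278,197) with its bar vertical in the picture, so the tool is aligned. I descend and grip.

```bash
python3 -m handwheel '[{"delta_pos":[0.04,0,-0.9],"dr":[0,0,0]},{"delta_pos":[0.04,0,-0.9],"dr":[0,0,0]},{"delta_pos":[0,0,-0.9],"dr":[0,0,0]},{"delta_pos":[0,0,-0.8],"dr":[0,0,0]},{"delta_pos":[0,0,-0.5],"dr":[0,0,0]},{"delta_pos":[0,0,-0.27],"dr":[0,0,0]},{"delta_pos":[0,0,0],"dr":[0,0,0]},{"delta_pos":[0,0,0],"dr":[0,0,0]}]' && python3 -m handwheel '[{"delta_pos":[0,0,0],"dr":[0,0,0]},{"delta_pos":[0,0,0],"dr":[0,0,0]},{"delta_pos":[0,0,0],"dr":[0,0,0]},{"delta_pos":[0,0,0],"dr":[0,0,0]},{"delta_pos":[0,0,0],"dr":[0,0,0]},{"delta_pos":[0,0,0],"dr":[0,0,0]},{"delta_pos":[0,0,0],"dr":[0,0,0]}]' 1 40
```

```text
t: 10.45
eef_pos: [0.5252, -0.0364, 0.0549]
ee_rot: [-3.14, -0.001, -0.69]
force: [0.1, -0.5, 0.4]
width: 0.057
gripper_force: 0.0
t: 11.15
eef_pos: [0.5241, -0.0371, 0.0538]
ee_rot: [3.141, 0.0, -0.691]
force: [-1.0, -0.9, 1.7]
width: 0.0139
gripper_force: 40.0
```

```bash
python3 -m handwheel '[{"delta_pos":[0,0,0.4],"dr":[0,0,0]},{"delta_pos":[0,0,0.8],"dr":[0,0,0]},{"delta_pos":[0,0,1],"dr":[0,0,0]},{"delta_pos":[0,0,1],"dr":[0,0,0]},{"delta_pos":[0,0,1],"dr":[0,0,0]},{"delta_pos":[0,0,1],"dr":[0,0,0]},{"delta_pos":[0,0,1],"dr":[0,0,0]},{"delta_pos":[0,0,0.9],"dr":[0,0,0]}]' && python3 -m handwheel '[{"delta_pos":[-0.35,1,0],"dr":[0,0,1.43]},{"delta_pos":[-0.35,1,0],"dr":[0,0,1.43]},{"delta_pos":[-0.35,1,0],"dr":[0,0,1.43]},{"delta_pos":[-0.35,1,0],"dr":[0,0,1.43]},{"delta_pos":[-0.35,1,0],"dr":[0,0,1.43]},{"delta_pos":[-0.35,1,0],"dr":[0,0,1.43]},{"delta_pos":[-0.35,1,0],"dr":[0,0,1.43]},{"delta_pos":[-0.35,1,0],"dr":[0,0,1.43]},{"delta_pos":[0,0,0],"dr":[0,0,0]},{"delta_pos":[0,0,0],"dr":[0,0,0]}]'
cat > cup.py <<'E'
from m import *
s=get_state();print(s['t'],s['eef_pos'],s['ee_rot'],s['width'])
import sys
look([("wrist",sys.argv[1])],[("entry",.16),("lid_bar",.25)])
c=calibration("wrist");im=cv2.imread("pics/"+sys.argv[1])[:,:,::-1].copy()
u,v=map(int,proj(c,(.51,.166,.16)));print(u,v)
B=(max(u-90,0),max(v-90,0),u+90,v+90);P={}
for nm,lo,hi in(("red",(0,120,90),(7,255,255)),("amber",(15,130,120),(30,255,255))):
    b=blobs(im,c,lo,hi,.16,20,B); P[nm]=[x[2][:2] for x in b]; print(nm,[x[:3] for x in b])
for k,p in P.items():
    if len(p)==2: d=p[1]-p[0];print(k,"mid",(p[0]+p[1])/2,"len",np.hypot(*d),"ang",np.degrees(np.arctan2(d[1],d[0]))%180)
E
python3 cup.py w6.png
```

```text
t: 11.95
eef_pos: [0.5241, -0.0369, 0.2692]
ee_rot: [-3.14, -0.001, -0.691]
force: [1.8, -0.0, -1.7]
width: 0.014
gripper_force: 40.0
t: 12.95
eef_pos: [0.4399, 0.2036, 0.2673]
ee_rot: [-3.141, 0.0, -0.49]
force: [0.2, 0.2, -2.2]
width: 0.0136
gripper_force: 40.0
12.95 [0.43986631 0.20356761 0.26732056] [-3.14133998e+00  1.32129222e-04 -4.89889527e-01] 0.013579004420179131
wrist [0.5   0.172 0.405]
entry [279.2 114.7] 0.67 [0.5084 0.1661 0.16  ]
lid_bar [527.8 125.3] 0.6 [0.4442 0.0637 0.25  ]
lid_bar [275.3 262.1] 0.57 [0.4384 0.2062 0.25  ]
277 114
red [(array([218.6, 113.6]), np.int32(164), array([0.5314, 0.2051, 0.16  ])), (array([337.4, 114.5]), np.int32(164), array([0.488 , 0.1256, 0.16  ]))]
amber [(array([321.9,  69. ]), np.int32(185), array([0.5224, 0.1219, 0.16  ])), (array([237.2, 156.3]), np.int32(149), array([0.4968, 0.2087, 0.16  ]))]
red mid [0.5097  0.16535] len 0.09057488614400794 ang 61.36934621045013
amber mid [0.5096 0.1653] len 0.09049640876852516 ang 106.4324156910951
```

View pics/w6.png

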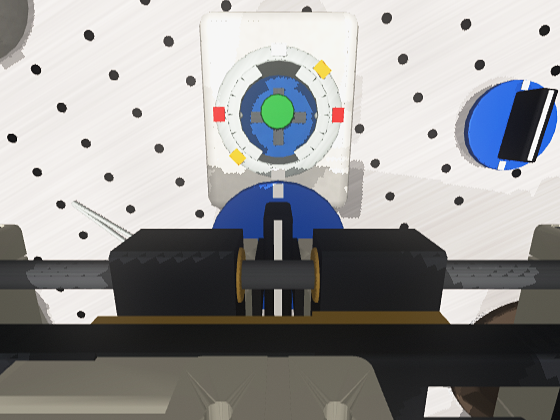

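The cup's centre shows at (278,114), with the white line vertical in the picture and the green plug inside. The held lid's disc front edge is at (278,182) and the bar's front end at about (278,203).

Run:
```python
from m import *
c=calibration("wrist");s=get_state();p=s['eef_pos'];y=s['ee_rot'][2];ux=np.array([np.cos(y),np.sin(y)]);uy=np.array([-ux[1],ux[0]])
im=cv2.imread("pics/w6.png");
print(im[176:210,272].tolist()[::1][:12], [int(im[r,271:285].mean()) for r in range(192,212)])
for nm,px,z in(("disc edge 41",(278,181.5),p[2]-.029),("bar top front 30",(278,203),p[2]+.001),("disc L",(213,None),0)):
    if px[1]: d=atz(c,px,z)[:2]-p[:2];print(nm,d@ux,d@uy)
d=np.array([.5097,.1654])-p[:2];print("cup rel",d,d@ux,d@uy)
```

```text
[[195, 201, 205], [196, 202, 206], [195, 201, 205], [186, 194, 198], [155, 157, 155], [116, 86, 73], [109, 53, 34], [195, 117, 77], [238, 161, 109], [209, 133, 89], [151, 94, 63], [152, 95, 64]] [170, 170, 170, 170, 173, 155, 106, 82, 85, 73, 46, 34, 35, 35, 34, 34, 34, 33, 33, 32]
disc edge 41 0.04000247220952894 0.00014737058935554125
bar top front 30 0.03518728489954685 0.00019161927235472463
cup rel [ 0.06929612 -0.03705679] 0.07858211611632536 9.55296995069577e-05
```

```bash
python3 -m handwheel '[{"delta_pos":[0.58,-0.31,0],"dr":[0,0,-0.1]},{"delta_pos":[0.58,-0.31,0],"dr":[0,0,-0.1]},{"delta_pos":[0.58,-0.31,-0.5],"dr":[0,0,-0.1]},{"delta_pos":[0.58,-0.31,-0.5],"dr":[0,0,-0.1]},{"delta_pos":[0,0,-0.4],"dr":[0,0,0]},{"delta_pos":[0,0,0],"dr":[0,0,0]},{"delta_pos":[0,0,0],"dr":[0,0,0]}]' && python3 -m handwheel '[{"delta_pos":[0,0,-0.2],"dr":[0,0,0]},{"delta_pos":[0,0,-0.2],"dr":[0,0,0]},{"delta_pos":[0,0,-0.1],"dr":[0,0,0]},{"delta_pos":[0,0,0],"dr":[0,0,0]},{"delta_pos":[0,0,0],"dr":[0,0,0]}]'
```

```text
t: 13.8
eef_pos: [0.5098, 0.1654, 0.225]
ee_rot: [3.141, 0.0, -0.499]
force: [0.7, 0.6, -1.9]
width: 0.0135
gripper_force: 40.0
t: 14.3
eef_pos: [0.51, 0.166, 0.21]
ee_rot: [-3.142, -0.0, -0.498]
force: [-0.3, -0.5, -1.3]
width: 0.0136
gripper_force: 40.0
```

```bash
python3 -m handwheel '[{"delta_pos":[0,0,-0.1],"dr":[0,0,0]},{"delta_pos":[0,0,-0.1],"dr":[0,0,0]},{"delta_pos":[0,0,-0.1],"dr":[0,0,0]},{"delta_pos":[0,0,0],"dr":[0,0,0]},{"delta_pos":[0,0,0],"dr":[0,0,0]}]' && python3 -m handwheel '[{"delta_pos":[0,0,-0.1],"dr":[0,0,0]},{"delta_pos":[0,0,-0.05],"dr":[0,0,0]},{"delta_pos":[0,0,0],"dr":[0,0,0]},{"delta_pos":[0,0,0],"dr":[0,0,0]}]'
```

```text
t: 14.8
eef_pos: [0.51, 0.1658, 0.2008]
ee_rot: [3.141, 0.0, -0.498]
force: [-0.8, -0.3, -1.4]
width: 0.0137
gripper_force: 40.0
t: 15.2
eef_pos: [0.5103, 0.166, 0.1978]
ee_rot: [-3.141, -0.001, -0.498]
force: [-3.7, -0.9, 8.6]
width: 0.0136
gripper_force: 40.0
```

```bash
python3 -m handwheel '[{"delta_pos":[0,0,0],"dr":[0,0,-3]},{"delta_pos":[0,0,0],"dr":[0,0,-3]},{"delta_pos":[0,0,0],"dr":[0,0,-3]},{"delta_pos":[0,0,0],"dr":[0,0,-3]},{"delta_pos":[0,0,0],"dr":[0,0,0]}]' && python3 -c "
from station import *;s=get_state();print(s['force'],s['moment'],s['ee_rot'],s['eef_pos'])"
```

```text
t: 15.7
eef_pos: [0.511, 0.1662, 0.1978]
ee_rot: [-3.139, -0.002, -0.709]
force: [-0.1, -0.6, 6.1]
width: 0.0136
gripper_force: 40.0
[-0.09482468 -0.59050888  6.08474293] [-0.2186665   0.46192968  0.01291598] [-3.13927771e+00 -1.53026009e-03 -7.08869489e-01] [0.51098221 0.16623005 0.19782972]
```

Turning freely under the tabs, so I go on to 45°.

```bash
python3 -m handwheel '[{"delta_pos":[0,0,0],"dr":[0,0,-4]},{"delta_pos":[0,0,0],"dr":[0,0,-4]},{"delta_pos":[0,0,0],"dr":[0,0,-4]},{"delta_pos":[0,0,0],"dr":[0,0,-4]},{"delta_pos":[0,0,0],"dr":[0,0,-4]},{"delta_pos":[0,0,0],"dr":[0,0,-4]},{"delta_pos":[0,0,0],"dr":[0,0,-4]},{"delta_pos":[0,0,0],"dr":[0,0,-4]},{"delta_pos":[0,0,0],"dr":[0,0,-1]},{"delta_pos":[0,0,0],"dr":[0,0,0]}]' && python3 -m handwheel '[{"delta_pos":[0,0,0],"dr":[0,0,0]},{"delta_pos":[0,0,0],"dr":[0,0,0]},{"delta_pos":[0,0,0],"dr":[0,0,0]}]'
python3 - <<'E'
from m import *
s=get_state();print(s['force'],s['moment'])
c,im=snap("wrist","w8.png");d,im2=snap("side")
u,v=map(int,proj(d,(.51,.166,.17)));a=cv2.resize(im2[v-45:v+45,u-45:u+45],(420,420),interpolation=cv2.INTER_CUBIC)
cv2.imwrite("pics/fin.png",np.hstack([cv2.resize(im[130:290,200:345],(380,420)),a])[:,:,::-1])
E
```

```text
t: 16.7
eef_pos: [0.5102, 0.1654, 0.1978]
ee_rot: [-3.141, -0.001, -1.284]
force: [-3.9, -3.2, 9.6]
width: 0.0137
gripper_force: 40.0
t: 17.0
eef_pos: [0.5102, 0.1654, 0.1978]
ee_rot: [-3.141, -0.001, -1.283]
force: [-4.1, -3.1, 9.7]
width: 0.0141
gripper_force: 40.0
[-4.06082464 -3.05370314  9.7405137 ] [-1.07878199  1.62065421  0.24710406]
```

View pics/fin.png

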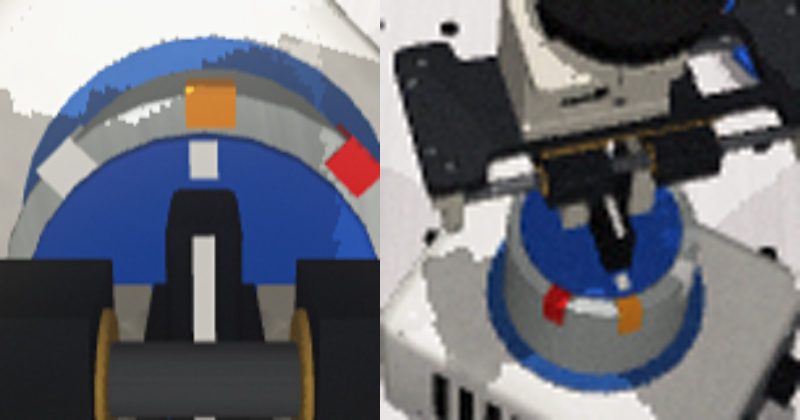

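The lid's white tick (204,160) points at the amber mark (210,104) within a few degrees. The disc sits on the rim and the grip holds at 40 N, so I hand in.

```bash
python3 -c "from station import *;print(job_done())"
```

```text
the job is handed in; nothing more can be done
None
```

I handed the job in at about 17 s of robot time: the green plug is in the mill's cup, and the lid is fully down and held still in the grip, within a few degrees of the amber marks. The hand-in returned no verdict.

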